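Switch on the heater of the melting-point apparatus

TASK

Start the heating on the melting-point apparatus: with the fingertips press the lower half of the heater rocker, the right-hand one of the two rocker switches as you face its sloping panel, gently until that half is fully in. Then take the hand well clear of the panel, 15 cm or more. Leave the mains rocker, the two small keys and the dial as they are, do not shift or lift the apparatus, and leave everything else on the bench alone.

Things in the scene. Friction and masses are not known exactly. Their poses are not given: they have to be found in the camera images.
- melting_point: Melting-point apparatus, about 3.5 kg, loose on rubber feet: pale teal case 230 wide (y) x 300 deep (x), origin under its centre on the bench, front towards -x. A 50 mm front lip, a panel rising away from the front at 35 degrees for 130 mm, a flat deck at 125 mm high with the round oven head, then a hood from 28 mm behind the origin, 225 mm tall, with a black eyepiece.
- panel: The cream sloping control panel, 212 wide; origin at the middle of its face; x up the slope, y to the left as one faces it, z straight out. In a row 22 mm below the middle, left to right: mains rocker (y 72 mm), boost key (37), dial (2), heater rocker (-44), hold key (-79). A dark display, 3 mm high, above the dial; a 2 mm lamp 31 mm above each rocker.
- heat_switch (a point): Heater rocker, the right-hand one of two equal black rockers. The point is the middle of the switch, on its rocking axis, 4 mm off the panel's face; axes as the panel's, fixed to it. Cap 21 wide (y) x 30 long (x) in a bezel 28 x 37, 2.5 mm high. The two flat halves meet here at 22 degrees: the pressed-in half is level with the point, parallel to the panel; the other rises, its end 5.6 mm higher.
- heat_rocker (a joint): Heater rocker: 0 = off (upper half in, lower half standing out), 0.384 rad = on (lower half in). Starts off. A stiff rocker without a spring: about 2 to 3 N on the outer part of the standing half moves it, it goes as far as it is pushed, up to its end stop, and stays where it is left.
- mains_switch (a point): The mains rocker, same shape and frame as the heater rocker, 72 mm left of the panel's middle line; the point is the middle of the switch.
- mains_rocker (a joint): Mains rocker: 0 = off, 0.384 rad = on. Starts on, and stays on.
- boost_key (a joint): Boost key, 14 mm round, 6 mm proud of the panel, 37 mm left of the middle line in the same row: 0 = up, 0.004 m = pressed; springs back.
- hold_key (a joint): Hold key, 14 mm round, 6 mm proud of the panel, 79 mm right of the middle line in the same row (35 mm right of the heater rocker's centre): 0 = up, 0.004 m = pressed; springs back.
- dial_pointer (a point): Edge of the heating-rate dial at its pointer, 12.5 mm from the dial's axis and 12 mm above the panel. The dial is a 26 mm round black knob, 18 mm tall, 2 mm left of the middle line in the same row (46 mm left of the heater rocker's centre), set anywhere at the start.
- stirrer: Hotplate stirrer, fixed: cream case 165 wide x 260 deep, white ceramic plate on top at 98 mm (165 x 165, centred 45 mm behind the origin), two knobs on its sloping front; origin under its centre.
- beaker: Glass beaker, 72 mm across, 95 tall, standing on the stirrer's plate; origin under its centre.
- tube_tub: Small clear tub of melting-point tubes with a white cap, 28 mm across, 48 tall, standing on the apparatus's deck to the left of the oven head; origin under its centre.
- sample_vial: Glass sample vial with a black cap, 25 mm across, 45 tall, on the bench in front of the apparatus; origin under its centre.
- spatula: Narrow steel laboratory spatula, 140 long, up to 13 wide, 4 mm thick, lying on the bench in front of the apparatus; its length lies along x.
- reagent: Amber reagent bottle, 62 mm across, 135 tall, at the left; origin under its centre.
- mortar: Small white mortar, 72 mm across, 42 tall, on the bench in front of the stirrer; origin under its centre.
- dish: Shallow glass dish, 90 mm across, 14 high, at the right; origin under its centre.

How it is judged:
On the way:
1. the heater rocker is pressed over to on by the fingertips (value of joint heat_rocker above 0.34 rad and contact force between the fingers and melting_point above 0.2 N), for 0.05 s.
At the end, for the whole second after the job is handed in: Heater rocker fully on (over 0.34 of 0.384 rad), put there by the fingers; mains still on, keys up, dial pointer within 10 mm of its start, apparatus within 8 mm, other loose things within 15 mm; tool point over 12 cm from the switch (value of joint each of heat_rocker, mains_rocker above 0.34 rad and value of joint each of boost_key, hold_key below 0.001 m and distance of dial_pointer from where it was at the start of the episode below 0.01 m and distance between the grasp point and heat_switch above 0.12 m and distance of melting_point from where it was at the start of the episode below 0.008 m and linear speed of melting_point below 0.01 m/s and distance of each of beaker, tube_tub, sample_vial, spatula, reagent, mortar, dish from where it was at the start of the episode below 0.015 m); the robot touches nothing.
It fails at once if another control is worked: mains rocker let off, a key pressed more than 2 mm, or the dial turned (pointer moved 10 mm) (value of joint mains_rocker below 0.3 rad or value of joint any of boost_key, hold_key above 0.002 m or distance of dial_pointer from where it was at the start of the episode above 0.01 m).
It fails at once if the apparatus is pressed harder than 30 N by the fingers, or over 3 N by the gripper's body or the arm (contact force between the fingers and melting_point above 30 N or contact force between the arm and melting_point above 3 N).
It fails at once if the apparatus is shoved more than 8 mm or lifted more than 5 mm (distance of melting_point from where it was at the start of the episode above 0.008 m or height (world z) of melting_point above 0.005 m).
It fails at once if the stirrer is struck (over 5 N) (contact force between any of the fingers, the arm and stirrer above 5 N).
It fails at once if a bystander is moved more than 15 mm or lifted (distance of any of beaker, tube_tub, sample_vial, spatula, reagent, mortar, dish from where it was at the start of the episode above 0.015 m).
It also fails if it takes over 32 s, if anything falls off the work surface, if the arm or the gripper's body presses on something with over 40 N, if the wrist force passes 120 N, or if a joint passes its speed limit or range.

ROBOT

A 6-joint arm with a two-finger parallel gripper is mounted at the origin on the work surface. World frame = base frame: x ahead of the robot, y to its left, z up, the work surface at z = 0. Lengths are in m, angles in rad, forces in N, time in s.
With the tool pointing down it reaches from about 0.35 to 0.925 m from the base axis. Payload 6.4 kg.
Tool frame: the origin (TCP) lies between the finger pads, 19 mm behind the fingertips; this is the grasp point; z points along the fingers, y is the line along which they close (so a half turn about z gives the same grasp; the last joint's range is limited). The gripper opens to 94 mm and grips with 3 to 60 N. Pads are 16 mm wide; open, the fingers measure 119 mm over their backs; the gripper's body (75 mm by 177 mm) begins 78 mm behind the grasp point.
Start: joints at [-1.44, 0.245, 1.558, -0, 1.339, -0.174], TCP at [0.195, -0.62, 0.224] pointing down, gripper open.
Joint ranges: [-3.13, 3.13], [-1.02, 2.26], [0.13, 2.54], [-0.95, 4.09], [0.21, 2.88], [-2.74, 2.74]. Speed limits (rad/s): [2.57, 2.57, 3.14, 3.14, 3.14, 3.14].

INTERFACE

Orientations are given as a rotation vector (axis times angle).
In Python, from plant import manip, camera, get_calibration, ticket, finder gives the robot as it stands.
- The arm moves only by the shell command python3 -m inch 'ROWS' [FORCE]. ROWS is JSON, one flat list of numbers, 7 for each row, row after row: the shift along the world's x, y, z in m, then the turn, a rotation vector about the world's x, y, z in rad, then the gripper command: -1 is shut, 1 is fully open, values between are in proportion. A call has 1 to 8 rows; each row is the pose to reach, as a shift and turn from the pose commanded when the call began; what a row does not reach only later rows make up. A row lasts 1/12 s, in which the tool goes at most 41.7 mm and 7.16 degrees, less where a joint would pass 70% of its speed; a pose out of reach is approached as far as the arm can. A call with a gripper value outside its range is refused whole. The fingers move at their own pace and stop on an object; FORCE is the grip in N (left out, the last holds). Time passes only in rows, so rows that repeat a pose let the fingers close. It gives the time, the measured TCP pose, the force, the opening and the grip force at its end, in the units of the state.
- manip.state(): the state, without advancing time (a new reading comes with each control period).
- camera(name): name is "scene" or "top" or "wrist"; returns the picture (480x640x3 uint8, red, green, blue); there is no depth.
- get_calibration(name): a dict with "vfov" (degrees; the focal length in pixels is half the picture's height over the tangent of half this angle, whatever the lens; pixels are square), "cx", "cy" (the principal point, pixels), "k1" (the pictures are not rectified: a ray, as slopes to the right and down, at radius r is drawn at 1 + k1 r^2 times it, then the intrinsics apply), "rvec" (rotation vector, rad) and "tvec" (3), from world to camera coordinates, as OpenCV has them; the wrist camera has in their place "mount" (4x4, takes a point from camera to tool coordinates, whose origin is the TCP and whose axes are the flange's). Camera axes: x right, y down, z forward; pixel columns grow to the right and rows downward; lengths in m; the calibration is good to about 2 mm. A picture is of the moment at which its call begins: read the wrist's pose just before it. get_calibration takes no time and is no camera call.
- ticket.sign_off(): hands the job in; it is judged then, once.
Trained networks look in the newest picture that a camera, given by its name, has taken for a name from the list of things; names that differ only in an ending like _2 or _b are one class to them, and where a whole thing is asked for, a point or a joint stands for the part that bears it (a point fixed in the world has none). Each returns a list of dicts, best first, with "conf" (0 to 1); they miss things now and then, are a little off and sometimes report something else, mostly with a low value. They report only what shows in the picture. A call takes as long as a camera call.
- finder.find_in(camera, query): "rect" ([centre column, centre row, width, height] in pixels, round what is visible of it).
- finder.masks_of(camera, query): "pixels" (480x640 bool, what is visible of it) and "rect" ([centre column, centre row, width, height] in pixels, round what is visible of it).
The state is a dict: "t": time; "q": joint angles; "dq": joint speeds; "joint_efforts": joint torques, N m; "eef_pos": TCP position; "orientation": TCP orientation; "ft_force": force on the tool from outside, world axes, zero at the start; "torque": the same for the moment, N m; "width": finger opening in m; "grasp_force": force on a finger pad.
Only numpy, scipy, OpenCV 4.12 (cv2) and the standard library are available. Lean on these libraries where they do the work, as an engineer would, in place of code of your own. Each camera call takes 0.05 s, during which the arm holds its last target. There are 200 camera calls.

## Working session

There is one attempt and no reset: what is moved stays moved. The work goes in short steps, Python scripts to look and compute and a shell command to move; the robot and the scene stay as the last step left them, time stands still between calls to the robot, and variables do not carry over. Pictures are saved under pics/ and viewed, at most 10 in all, crops included, and the job is handed in when it is done.

```bash
mkdir -p pics; cat > h.py <<'E'
import numpy as np, cv2
from scipy.spatial.transform import Rotation as R
from plant import manip, camera, get_calibration, ticket, finder
def cam(name, st=None):
    c=get_calibration(name); f=240/np.tan(np.radians(c["vfov"])/2)
    if "mount" in c:
        T=np.eye(4); T[:3,:3]=R.from_rotvec(st["orientation"]).as_matrix(); T[:3,3]=st["eef_pos"]
        M=np.linalg.inv(T@np.array(c["mount"])); Rm,t=M[:3,:3],M[:3,3]
    else: Rm=R.from_rotvec(c["rvec"]).as_matrix(); t=np.array(c["tvec"])
    return f,c["cx"],c["cy"],c["k1"],Rm,t
def proj(C,P):
    f,cx,cy,k,Rm,t=C; p=np.atleast_2d(P)@Rm.T+t; s=p[:,:2]/p[:,2:]
    s=s*(1+k*(s**2).sum(1,keepdims=True)); return s*f+[cx,cy]
def ray(C,uv):
    f,cx,cy,k,Rm,t=C; d=(np.array(uv,float)-[cx,cy])/f; s=d.copy()
    for _ in range(20): s=d/(1+k*(s@s))
    return -Rm.T@t, Rm.T@np.r_[s,1]
def onz(C,uv,z):
    o,d=ray(C,uv); return o+d*(z-o[2])/d[2]
E
python3 - <<'E'
from h import *
s=manip.state(); print(s)
for n in ("scene","top"):
    im=camera(n); cv2.imwrite(f"pics/{n}0.png",im[:,:,::-1]); C=cam(n); print(n,get_calibration(n))
    for q in ("melting_point","panel","heat_switch","mains_switch","hold_key","dial_pointer","sample_vial","spatula","tube_tub","stirrer"):
        for d in finder.find_in(n,q)[:2]: print(q,round(d["conf"],2),np.round(d["rect"]), np.round(onz(C,d["rect"][:2],0.08),3))
E
```

```text
{'t': 0.0, 'q': array([-1.44010397e+00,  2.45814854e-01,  1.55897879e+00, -2.53463597e-05,
        1.33871706e+00, -1.74118561e-01]), 'dq': array([-0.00057807, -0.0010068 ,  0.00123016, -0.00108956, -0.00141264,
        0.00053559]), 'joint_efforts': array([-1.32944067e-03, -4.15836883e+01, -3.14608347e+01,  6.83880178e-02,
        3.30885127e-02, -1.20863101e-04]), 'eef_pos': array([ 0.19498706, -0.61947706,  0.22316377]), 'orientation': array([-3.10328037e+00, -4.76662366e-01, -2.66687729e-05]), 'ft_force': array([-0.65394416, -0.91543471, -0.03097759]), 'torque': array([ 0.00382786, -0.05102336,  0.02386294]), 'grasp_force': 0.0, 'width': 0.09417751827040283}
scene {'vfov': 56.52249597880152, 'cx': 325.4366124992348, 'cy': 241.2931531402841, 'k1': -0.03691729970946852, 'rvec': array([ 1.36149418,  2.40285001, -0.75446148]), 'tvec': array([ 0.28110618, -0.34034869,  1.39640912])}
melting_point 0.79 [371. 350. 169. 166.] [0.728 0.222 0.08 ]
panel 0.95 [402. 304.  97.  75.] [0.6   0.231 0.08 ]
heat_switch 0.57 [403. 305.  97.  75.] [0.601 0.234 0.08 ]
heat_switch 0.28 [231. 240. 122.
[... 413 characters left out ...]
[0.659 0.283 0.08 ]
stirrer 0.82 [232. 240. 120. 109.] [ 0.654 -0.196  0.08 ]
top {'vfov': 56.969102494879934, 'cx': 319.1449712780166, 'cy': 237.59659163509355, 'k1': 0.010557741272763693, 'rvec': array([ 2.12598475, -2.13689015,  0.15314476]), 'tvec': array([0.01933041, 0.58665633, 1.11129601])}
melting_point 0.93 [248. 189. 113. 155.] [0.711 0.201 0.08 ]
panel 0.62 [236. 230.  82.  51.] [0.601 0.229 0.08 ]
heat_switch 0.88 [233. 230.  87.  61.] [0.602 0.237 0.08 ]
mains_switch 0.67 [233. 232.  82.  60.] [0.598 0.235 0.08 ]
spatula 0.54 [195. 258.  48.  13.] [0.53  0.331 0.08 ]
tube_tub 0.65 [209. 188.  16.  12.] [0.713 0.3   0.08 ]
stirrer 0.74 [414. 225.  71. 104.] [ 0.613 -0.224  0.08 ]
```

```bash
python3 - <<'E'
import cv2
a=cv2.imread("pics/top0.png");b=cv2.imread("pics/scene0.png")
cv2.imwrite("pics/topc.png",cv2.resize(a[100:300,140:400],(780,600),interpolation=2))
cv2.imwrite("pics/scc.png",cv2.resize(b[240:420,300:540],(800,600),interpolation=2))
E
```

```text
(no output)
```

View pics/topc.png

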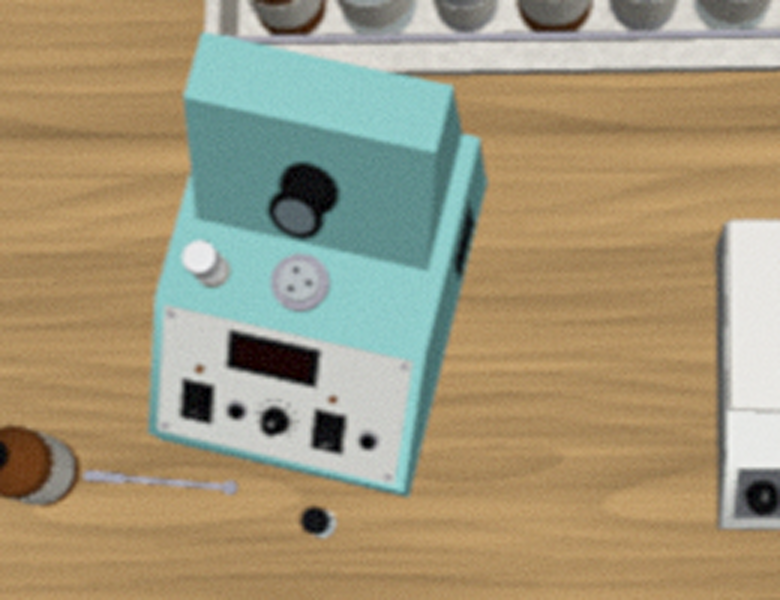

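View pics/scc.png

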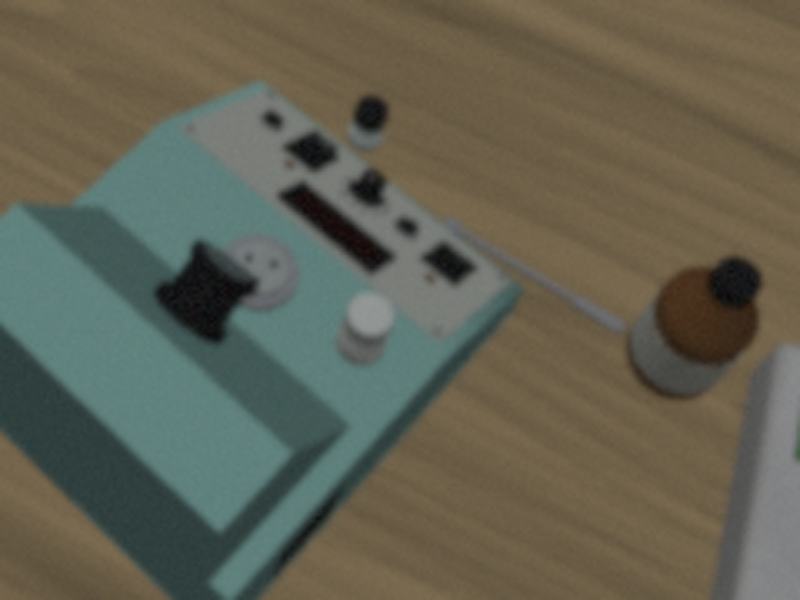

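Both views show the apparatus turned slightly clockwise. In the top crop the heater rocker is at (328,432), the hold key at (368,441), the dial at (275,421) and the mains rocker at (197,400). The vial is in front of the dial, at (318,521). Next I'll fit the pose from these features.

```bash
cat >> h.py <<'E'
c35,s35=np.cos(np.radians(35)),np.sin(np.radians(35))
def panelframe(p):
    Rz=R.from_euler("z",p[2]).as_matrix()
    Rp=Rz@np.array([[c35,0,-s35],[0,1,0],[s35,0,c35]])
    return Rp, Rz@np.array([-.15+.065*c35,0,.05+.065*s35])+[p[0],p[1],0]
F=dict(mains=(-.022,.072,.005),boost=(-.022,.037,.006),dial=(-.022,.002,.018),heat=(-.022,-.044,.005),hold=(-.022,-.079,.006),lm=(.009,.072,.002),lh=(.009,-.044,.002))
E
python3 - <<'E'
from h import *
from scipy.optimize import least_squares
top=dict(mains=(197,401),boost=(236,411),heat=(328,432),hold=(368,441),lm=(199,369),lh=(332,399))
sc=dict(mains=(448,264),boost=(407,227),heat=(312,151),hold=(272,119),lm=(430,279),lh=(290,163))
D=[(cam("top"),k,np.array(v)/3+[140,100]-.33) for k,v in top.items()]+[(cam("scene"),k,np.array(v)/(10/3)+[300,240]-.35) for k,v in sc.items()]
def fit(D):
    def res(p):
        Rp,o=panelframe(p); return np.concatenate([(proj(C,Rp@np.array(F[k])+o)[0]-uv) for C,k,uv in D])
    return least_squares(res,[.7,.22,-.2])
for d in (D[:6],D[6:],D):
    r=fit(d); Rp,o=panelframe(r.x); print(r.x, np.round(r.fun,1), "heat",Rp@[-.022,-.044,.004]+o,"hold",Rp@[-.022,-.079,.006]+o)
C=cam("top");print("vial",onz(C,np.array((318,521))/3+[140,100],.045),"reagent",onz(C,np.array((5,460))/3+[140,100],.12))
np.save("pose.npy",r.x)
E
```

```text
[ 0.69180792  0.21059163 -0.22986751] [-0.2  0.3 -0.2  0.2 -0.  -0.  -0.2  0.2  0.3 -0.3  0.3 -0.3] heat [0.56779118 0.19442338 0.07794039] hold [0.5586995  0.16060538 0.0795787 ]
[ 0.69016861  0.20774665 -0.24458477] [ 0.5 -0.6  0.2 -0.2  0.1 -0.   0.5 -0.3 -0.6  0.3 -0.6  0.7] heat [0.56592736 0.19340528 0.07794039] hold [0.55633897 0.15972474 0.0795787 ]
[ 0.69097552  0.20905248 -0.23734065] [ 0.1  0.4  0.1  0.3  0.2  0.3  0.1  0.6  0.7 -0.2  0.6  0.1  0.8 -0.4
  0.4  0.   0.   0.3  0.4  0.2 -0.3  0.6 -0.6  1.2] heat [0.56684142 0.19381147 0.07794039] hold [0.55749727 0.16006235 0.0795787 ]
vial [0.49347342 0.20654191 0.045     ] reagent [0.53877504 0.45000085 0.12      ]
```

```bash
cat > go.py <<'E'
from h import *
import sys
# usage: go.py slope y height(of tip above panel face, along normal): shift and turn from the commanded~measured pose
a=[float(v) for v in sys.argv[1:4]]; Rp,o=panelframe(np.load("pose.npy")); s=manip.state()
tip=Rp@np.array(a)+o; tcp=tip+Rp[:,2]*.019
R0=R.from_rotvec(s["orientation"])
for sg in (1,-1):
    Rt=R.from_matrix(np.c_[np.cross(sg*Rp[:,1],-Rp[:,2]),sg*Rp[:,1],-Rp[:,2]])
    print("turn",np.round((Rt*R0.inv()).as_rotvec(),4),"shift",np.round(tcp-s["eef_pos"],4),"tcp",np.round(tcp,4))
print("t",s["t"],"q",np.round(s["q"],2),"F",np.round(s["ft_force"],2),"n.F",round(float(Rp[:,2]@s["ft_force"]),2),"axes",Rp.round(3).tolist())
E
python3 go.py -0.012 -0.044 0.15; python3 -c "
from h import *;print(get_calibration('wrist'))"
```

```text
turn [-0.816  -0.0276  2.4949] shift [ 0.2877  0.8342 -0.0054] tcp [0.4828 0.2141 0.2188]
turn [ 0.0208 -0.6179 -0.525 ] shift [ 0.2877  0.8342 -0.0054] tcp [0.4828 0.2141 0.2188]
t 1.1 q [-1.44  0.25  1.56  0.    1.34 -0.17] F [ 0.02 -0.26 -0.58] n.F -0.52 axes [[0.796, 0.235, -0.557], [-0.193, 0.972, 0.135], [0.574, 0.0, 0.819]]
{'vfov': 58.46678994276147, 'cx': 308.146511589317, 'cy': 237.6766287630283, 'k1': -0.10583523589670658, 'mount': array([[-6.25653490e-04, -9.71302599e-01, -2.37846314e-01,
         6.83081632e-02],
       [ 9.99999768e-01, -5.43732306e-04, -4.10032603e-04,
        -2.28490905e-03],
       [ 2.68941008e-04, -2.37846516e-01,  9.71302714e-01,
        -1.60020946e-01],
       [ 0.00000000e+00,  0.00000000e+00,  0.00000000e+00,
         1.00000000e+00]])}
```

```bash
python3 - <<'E'
from h import *
s=manip.state();q=s["q"]
A=lambda a,v:R.from_euler(a,v)
pre=lambda q1,q23:A("z",q1)*A("y",q23)
c=((pre(q[0],q[1]+q[2])*A("z",q[3])*A("y",q[4])*A("z",q[5])).inv()*R.from_rotvec(s["orientation"])).as_rotvec();print("c",c)
Rp,o=panelframe(np.load("pose.npy"))
for q1 in (.35,.45,.55):
  for q23 in (1.5,1.8,2.1):
    for sg in (1,-1):
        Rt=R.from_matrix(np.c_[np.cross(sg*Rp[:,1],-Rp[:,2]),sg*Rp[:,1],-Rp[:,2]])
        print(q1,q23,sg,(pre(q1,q23).inv()*Rt*R.from_rotvec(c).inv()).as_euler("ZYZ").round(2))
E
```

```text
c [-1.70583774e-16  1.45472897e-16  1.57079633e+00]
0.35 1.5 1 [-0.36  1.14 -0.92]
0.35 1.5 -1 [-0.36  1.14  2.23]
0.35 1.8 1 [-0.43  0.86 -0.78]
0.35 1.8 -1 [-0.43  0.86  2.36]
0.35 2.1 1 [-0.6   0.6  -0.56]
0.35 2.1 -1 [-0.6   0.6   2.58]
0.45 1.5 1 [-0.41  1.18 -0.82]
0.45 1.5 -1 [-0.41  1.18  2.33]
0.45 1.8 1 [-0.48  0.9  -0.67]
0.45 1.8 -1 [-0.48  0.9   2.47]
0.45 2.1 1 [-0.65  0.65 -0.44]
0.45 2.1 -1 [-0.65  0.65  2.7 ]
0.55 1.5 1 [-0.45  1.22 -0.72]
0.55 1.5 -1 [-0.45  1.22  2.42]
0.55 1.8 1 [-0.52  0.95 -0.56]
0.55 1.8 -1 [-0.52  0.95  2.58]
0.55 2.1 1 [-0.68  0.7  -0.33]
0.55 2.1 -1 [-0.68  0.7   2.81]
```

```bash
python3 -m inch '[0,0,0.04,0,0,0.12,-1, 0,0,0.08,0,0,0.24,-1, 0,0,0.12,0,0,0.36,-1, 0.01,0.03,0.15,0,0,0.48,-1, 0.02,0.06,0.175,0,0,0.6,-1, 0.03,0.098,0.175,0,0,0.72,-1, 0.05,0.134,0.175,0,0,0.84,-1, 0.07,0.17,0.175,0,0,0.96,-1]' 10
python3 -m inch '[0.02,0.036,0,0,0,0.12,-1, 0.04,0.072,0,0,0,0.24,-1, 0.06,0.108,0,0,0,0.36,-1, 0.08,0.144,0,0,0,0.48,-1, 0.1,0.18,0,0,0,0.6,-1, 0.11,0.22,0,0,0,0.72,-1, 0.12,0.26,0,0,0,0.84,-1, 0.13,0.3,0,0,0,0.96,-1]'; python3 -c "
from h import *;print(manip.state()['q'].round(2))"
```

```text
t: 1.77
eef_pos: [0.2652, -0.4486, 0.4001]
orientation: [2.528, 1.862, -0.001]
ft_force: [0.5, -0.1, 1.4]
width: 0.0438
grasp_force: 0.0
t: 2.43
eef_pos: [0.3951, -0.1481, 0.3994]
orientation: [1.382, 2.82, -0.0]
ft_force: [0.1, -0.6, -0.1]
width: 0.0006
grasp_force: 0.0
[-0.63 -0.41  1.86  0.    1.69 -1.29]
```

```bash
python3 -m inch '[0.005,0.04,0,0,0,0.12,-1, 0.01,0.08,0,0,0,0.24,-1, 0.015,0.12,0,0,0,0.36,-1, 0.02,0.16,0,0,0,0.48,-1, 0.025,0.2,0,0,0,0.6,-1, 0.03,0.24,0,0,0,0.68,-1, 0.035,0.28,0,0,0,0.68,-1, 0.04,0.32,0,0,0,0.68,-1]'; python3 go.py -0.012 -0.044 0.17
```

```text
t: 3.1
eef_pos: [0.4347, 0.1722, 0.3996]
orientation: [0.37, 3.119, 0.0]
ft_force: [0.2, -0.6, 0.1]
width: 0.0004
grasp_force: 0.0
turn [-0.1433 -0.5926 -0.0012] shift [ 0.037   0.0447 -0.1644] tcp [0.4717 0.2168 0.2352]
turn [-0.9199  0.2214  2.9947] shift [ 0.037   0.0447 -0.1644] tcp [0.4717 0.2168 0.2352]
t 3.1 q [ 0.13 -0.29  1.77 -0.    1.66 -1.2 ] F [ 0.24 -0.59  0.09] n.F -0.14 axes [[0.796, 0.235, -0.557], [-0.193, 0.972, 0.135], [0.574, 0.0, 0.819]]
```

```bash
python3 -m inch '[0.006,0.007,-0.027,-0.028,-0.116,0,-1, 0.012,0.015,-0.055,-0.056,-0.232,0,-1, 0.018,0.022,-0.082,-0.084,-0.348,0,-1, 0.025,0.03,-0.11,-0.112,-0.464,0,-1, 0.031,0.037,-0.137,-0.135,-0.56,0,-1, 0.037,0.0447,-0.164,-0.143,-0.5926,-0.001,-1, 0.037,0.0447,-0.164,-0.143,-0.5926,-0.001,-1, 0.037,0.0447,-0.164,-0.143,-0.5926,-0.001,-1]'; python3 go.py -0.012 -0.044 0.05; python3 - <<'E'
from h import *
s=manip.state(); im=camera("wrist"); C=cam("wrist",s); Rp,o=panelframe(np.load("pose.npy"))
v=im[:,:,::-1].copy()
for k,p in F.items():
    u=proj(C,Rp@np.array(p)+o)[0]; print(k,u.round(1)); cv2.circle(v,(int(u[0]),int(u[1])),2,(0,0,255),-1)
cv2.imwrite("pics/w1.png",v); cv2.imwrite("pics/w1raw.png",im[:,:,::-1])
E
```

```text
t: 3.77
eef_pos: [0.4712, 0.2146, 0.2341]
orientation: [0.299, 2.52, -0.096]
ft_force: [0.3, -0.2, 1.1]
width: 0.0003
grasp_force: 0.0
turn [ 0.0008 -0.005  -0.0007] shift [ 0.0674 -0.014  -0.0972] tcp [0.5386 0.2007 0.1369]
turn [-1.7442  0.4239  2.5763] shift [ 0.0674 -0.014  -0.0972] tcp [0.5386 0.2007 0.1369]
t 3.7667 q [ 0.38 -0.32  2.17 -0.46  0.83 -0.72] F [ 0.31 -0.19  1.06] n.F 0.67 axes [[0.796, 0.235, -0.557], [-0.193, 0.972, 0.135], [0.574, 0.0, 0.819]]
mains [450.1 211.4]
boost [408.4 211.3]
dial [367.7 213.8]
heat [309.1 210.8]
hold [266. 211.]
lm [446.2 246.9]
lh [309.1 246.8]
```

View pics/w1.png

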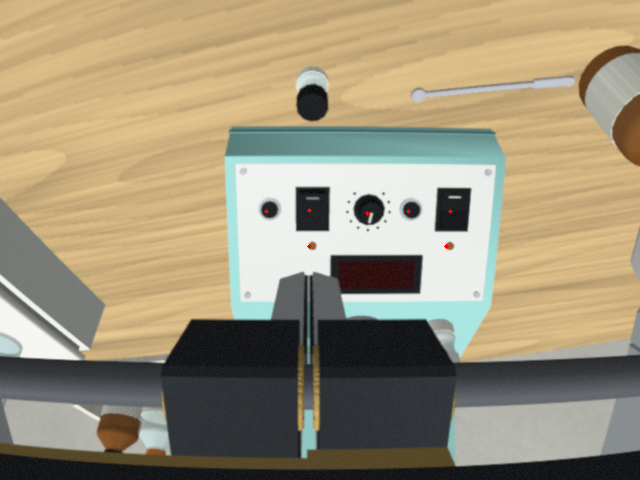

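The picture shows the overlay within about 2 px of the real features. The heater bezel centre is at (312,209) against a predicted (309,211), and the closed fingertips are at (309,275). I'll go closer and check tip and rocker together.

```bash
python3 -m inch '[0.015,-0.003,-0.021,0,0,0,-1, 0.03,-0.006,-0.042,0,0,0,-1, 0.045,-0.008,-0.064,0,0,0,-1, 0.059,-0.01,-0.085,0,0,0,-1, 0.068,-0.012,-0.097,0,-0.005,0,-1, 0.068,-0.012,-0.097,0,-0.005,0,-1, 0.068,-0.012,-0.097,0,-0.005,0,-1]'; python3 go.py -0.012 -0.042 0.015; python3 - <<'E'
from h import *
s=manip.state(); im=camera("wrist"); C=cam("wrist",s); Rp,o=panelframe(np.load("pose.npy"))
v=im[:,:,::-1].copy()
for k,p in F.items():
    u=proj(C,Rp@np.array(p)+o)[0]; print(k,u.round(1)); cv2.circle(v,(int(u[0]),int(u[1])),1,(0,0,255),-1)
Rt=R.from_rotvec(s["orientation"]).as_matrix()
for x in (-.008,.008):
  for y in (-.0125,.0125):
    u=proj(C,s["eef_pos"]+Rt@[x,y,.019])[0]; print("tip",x,y,u.round(1)); cv2.circle(v,(int(u[0]),int(u[1])),1,(0,255,0),-1)
cv2.imwrite("pics/w2.png",cv2.resize(v[100:325,180:480],(800,600),interpolation=2))
E
```

```text
t: 4.4
eef_pos: [0.542, 0.2021, 0.1406]
orientation: [0.303, 2.509, -0.093]
ft_force: [0.5, -0.3, 0.2]
width: 0.0004
grasp_force: 0.0
turn [-0.0012  0.0063  0.0023] shift [ 0.0166 -0.0043 -0.0324] tcp [0.5585 0.1979 0.1083]
turn [ 1.7571 -0.4238 -2.5654] shift [ 0.0166 -0.0043 -0.0324] tcp [0.5585 0.1979 0.1083]
t 4.4 q [ 0.29 -0.03  2.12 -0.57  0.58 -0.63] F [ 0.54 -0.33  0.16] n.F -0.21 axes [[0.796, 0.235, -0.557], [-0.193, 0.972, 0.135], [0.574, 0.0, 0.819]]
mains [509.4 236.6]
boost [448.9 237.2]
dial [389.5 243.1]
heat [300.6 237.4]
hold [236.1 238. ]
lm [501.1 287.1]
lh [301.2 289.1]
tip -0.008 -0.0125 [276.7 310.8]
tip -0.008 0.0125 [332.  310.8]
tip 0.008 -0.0125 [275.9 277.3]
tip 0.008 0.0125 [332.5 277.3]
```

View pics/w2.png

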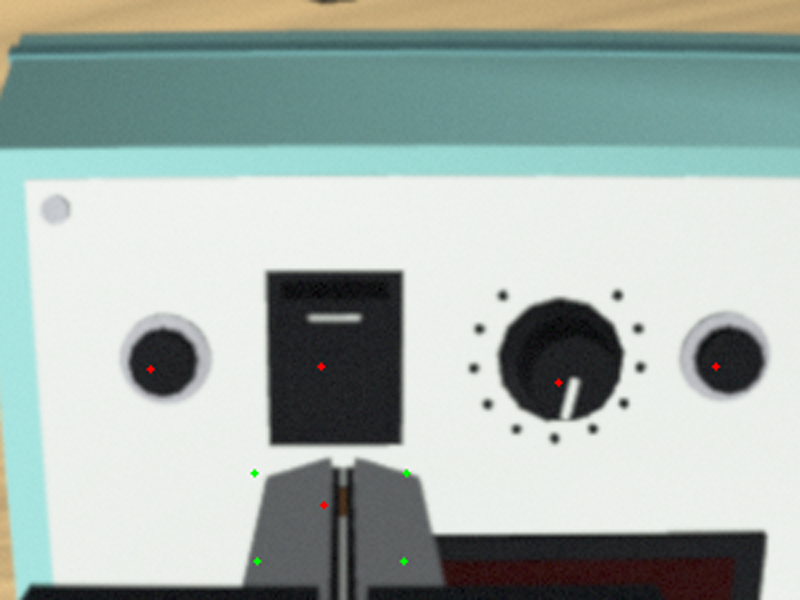

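The fingertips at crop (343,460) appear about 2 mm left of where the wrist calibration puts them. The panel features are off by the same amount, so the fitted pose holds in y to within about 1 mm. I'll approach to 15 mm off the panel.

```bash
python3 go.py -0.013 -0.0435 0.015; python3 -m inch '[0.004,-0.002,-0.008,0,0,0,-1, 0.008,-0.003,-0.017,0,0.003,0,-1, 0.012,-0.004,-0.025,0,0.005,0.002,-1, 0.0155,-0.0055,-0.033,-0.001,0.006,0.002,-1, 0.0155,-0.0055,-0.033,-0.001,0.006,0.002,-1, 0.0155,-0.0055,-0.033,-0.001,0.006,0.002,-1]'; python3 go.py -0.013 -0.0435 0.0035
```

```text
turn [-0.0015  0.0074  0.0016] shift [ 0.0155 -0.0059 -0.0335] tcp [0.5574 0.1966 0.1077]
turn [ 1.7588 -0.4227 -2.5647] shift [ 0.0155 -0.0059 -0.0335] tcp [0.5574 0.1966 0.1077]
t 4.45 q [ 0.3  -0.04  2.12 -0.57  0.58 -0.63] F [-0.35 -0.78  0.85] n.F 0.79 axes [[0.796, 0.235, -0.557], [-0.193, 0.972, 0.135], [0.574, 0.0, 0.819]]
t: 4.95
eef_pos: [0.5552, 0.1969, 0.1042]
orientation: [0.298, 2.52, -0.096]
ft_force: [0.3, -0.2, 0.2]
width: 0.0006
grasp_force: 0.0
turn [ 0.001  -0.004  -0.0014] shift [ 0.0086 -0.0018 -0.0059] tcp [0.5638 0.1951 0.0983]
turn [-1.7454  0.4234  2.5749] shift [ 0.0086 -0.0018 -0.0059] tcp [0.5638 0.1951 0.0983]
t 4.95 q [ 0.27  0.06  2.11 -0.61  0.51 -0.59] F [ 0.27 -0.2   0.22] n.F -0.0 axes [[0.796, 0.235, -0.557], [-0.193, 0.972, 0.135], [0.574, 0.0, 0.819]]
```

```bash
python3 -m inch '[0.003,-0.0007,0.0022,0,0,0,-1, 0.0041,-0.001,0.0006,0,0,0,-1, 0.0052,-0.0012,-0.0011,0,0,0,-1, 0.0052,-0.0012,-0.0011,0,0,0,-1, 0.0052,-0.0012,-0.0011,0,0,0,-1]'; python3 go.py -0.013 -0.0435 0.0035;  python3 - <<'E'
from h import *
im=camera("wrist"); cv2.imwrite("pics/w3.png",cv2.resize(im[100:325,180:480,::-1],(800,600),interpolation=2))
E
```

```text
t: 5.37
eef_pos: [0.5608, 0.196, 0.1042]
orientation: [0.298, 2.518, -0.095]
ft_force: [0.5, -0.3, 0.1]
width: 0.0003
grasp_force: 0.0
turn [ 0.0005 -0.0021 -0.0017] shift [ 0.0031 -0.0009 -0.0059] tcp [0.5638 0.1951 0.0983]
turn [-1.748   0.4225  2.5737] shift [ 0.0031 -0.0009 -0.0059] tcp [0.5638 0.1951 0.0983]
t 5.3667 q [ 0.27  0.07  2.1  -0.61  0.51 -0.6 ] F [ 0.55 -0.28  0.12] n.F -0.25 axes [[0.796, 0.235, -0.557], [-0.193, 0.972, 0.135], [0.574, 0.0, 0.819]]
```

View pics/w3.png

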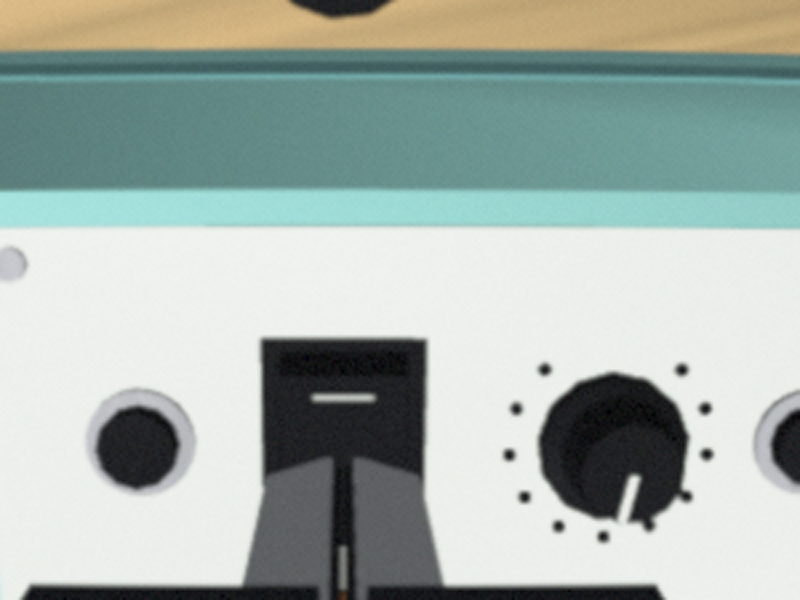

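The tip's downhill edge is at row 458 and the rocker's bezel starts at 338, which looks too far uphill. I'll compare this with the projection.

```bash
python3 - <<'E'
from h import *
s=manip.state();C=cam("wrist",s); Rp,o=panelframe(np.load("pose.npy"))
cr=lambda P:((proj(C,P)[0]-[180,100])*8/3).round(0)
for n,p in dict(heat0=(-.022,-.044,.0025),bezlow=(-.0405,-.044,.0025),bezL=(-.0405,-.030,.0025),bezR=(-.0405,-.058,.0025),hold=(-.022,-.079,.006),panlow=(-.062,-.044,0)).items(): print(n,cr(Rp@np.array(p)+o))
Rt=R.from_rotvec(s["orientation"]).as_matrix()
for x in (-.008,0,.008):
  for z in (.019,.0,): print("tip",x,z,cr(s["eef_pos"]+Rt@[x,0,z]))
tip=s["eef_pos"]+Rt@[0,0,.019]; print("tip panel",Rp.T@(tip-o))
E
```

```text
heat0 [328. 449.]
bezlow [328. 344.]
bezL [411. 344.]
bezR [244. 344.]
hold [121. 454.]
panlow [328. 214.]
tip -0.008 0.019 [331. 562.]
tip -0.008 0.0 [330. 612.]
tip 0 0.019 [331. 518.]
tip 0 0.0 [330. 564.]
tip 0.008 0.019 [331. 473.]
tip 0.008 0.0 [330. 514.]
tip panel [-0.01227943 -0.04332845  0.01018267]
```

The earlier aim was 22 mm too far uphill, because the switch row's own offset was left out. The tip is over the upper half and not touching it. The camera agrees with the fit, so I'll lift, then shift downhill to -0.034.

```bash
python3 go.py -0.0335 -0.0435 0.016
```

```text
turn [ 0.0004 -0.0022 -0.0016] shift [-0.0202  0.0047 -0.0074] tcp [0.5405 0.2007 0.0967]
turn [-1.748   0.4225  2.5737] shift [-0.0202  0.0047 -0.0074] tcp [0.5405 0.2007 0.0967]
t 5.4167 q [ 0.27  0.07  2.1  -0.61  0.51 -0.6 ] F [ 0.55  0.33 -0.49] n.F -0.66 axes [[0.796, 0.235, -0.557], [-0.193, 0.972, 0.135], [0.574, 0.0, 0.819]]
```

```bash
python3 -m inch '[-0.0035,0.001,0.005,0,0,0,-1, -0.009,0.002,0.001,0,0,0,-1, -0.015,0.0035,-0.0035,0,0,0,-1, -0.0202,0.0047,-0.0074,0,-0.002,-0.0016,-1, -0.0202,0.0047,-0.0074,0,-0.002,-0.0016,-1, -0.0202,0.0047,-0.0074,0,-0.002,-0.0016,-1, -0.0202,0.0047,-0.0074,0,-0.002,-0.0016,-1]'; python3 go.py -0.0335 -0.0435 0.0035;  python3 - <<'E'
from h import *
s=manip.state();im=camera("wrist"); cv2.imwrite("pics/w4.png",cv2.resize(im[100:325,180:480,::-1],(800,600),interpolation=2))
Rp,o=panelframe(np.load("pose.npy"));Rt=R.from_rotvec(s["orientation"]).as_matrix()
print("tip panel",Rp.T@(s["eef_pos"]+Rt@[0,0,.019]-o))
E
```

```text
t: 6.0
eef_pos: [0.5405, 0.2008, 0.0968]
orientation: [0.299, 2.516, -0.095]
ft_force: [-0.7, 0.6, 0.3]
width: 0.0001
grasp_force: 0.0
turn [ 0.0004 -0.0001 -0.0003] shift [ 0.007  -0.0018 -0.0103] tcp [0.5475 0.199  0.0865]
turn [-1.7511  0.4238  2.5731] shift [ 0.007  -0.0018 -0.0103] tcp [0.5475 0.199  0.0865]
t 6.0 q [ 0.29  0.05  2.14 -0.65  0.5  -0.54] F [-0.72  0.58  0.31] n.F 0.74 axes [[0.796, 0.235, -0.557], [-0.193, 0.972, 0.135], [0.574, 0.0, 0.819]]
tip panel [-0.03348409 -0.04341793  0.01604453]
```

View pics/w4.png

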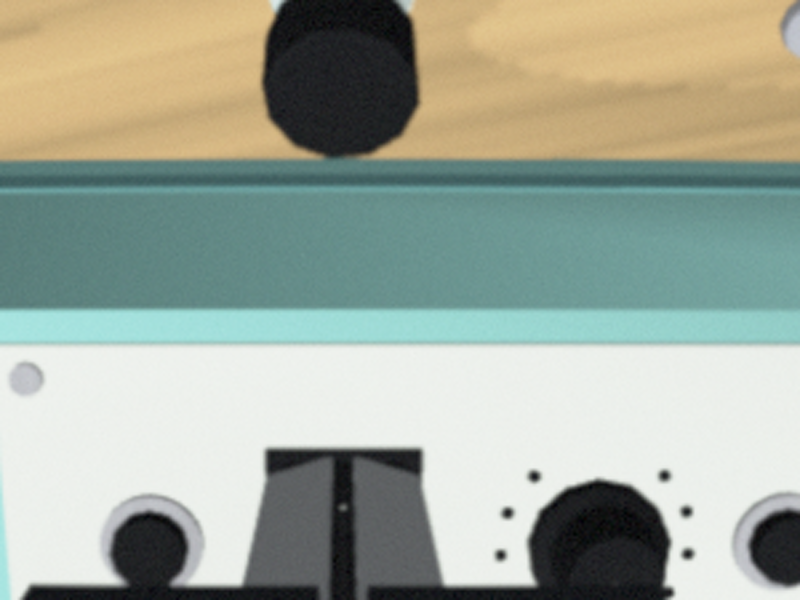

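The tip is centred over the lower half. The bezel's lower end, at row 450, shows just past the fingertips. Now I'll press along the normal in small steps.

```bash
python3 -m inch '[0.0017,-0.0004,-0.0025,0,0,0,-1, 0.0033,-0.0008,-0.0049,0,0,0,-1, 0.0039,-0.0009,-0.0057,0,0,0,-1, 0.0045,-0.0011,-0.0066,0,0,0,-1, 0.005,-0.0012,-0.0074,0,0,0,-1, 0.0056,-0.0014,-0.0082,0,0,0,-1, 0.0056,-0.0014,-0.0082,0,0,0,-1]'; python3 go.py -0.0335 -0.0435 0.0035
```

```text
t: 6.63
eef_pos: [0.5462, 0.1992, 0.0883]
orientation: [0.3, 2.516, -0.095]
ft_force: [-0.8, 0.6, 0.1]
width: 0.0007
grasp_force: 0.1
turn [ 0.0006 -0.0004 -0.    ] shift [ 0.0013 -0.0002 -0.0018] tcp [0.5475 0.199  0.0865]
turn [-1.7506  0.4244  2.5733] shift [ 0.0013 -0.0002 -0.0018] tcp [0.5475 0.199  0.0865]
t 6.6333 q [ 0.28  0.07  2.13 -0.66  0.48 -0.53] F [-0.82  0.6   0.1 ] n.F 0.62 axes [[0.796, 0.235, -0.557], [-0.193, 0.972, 0.135], [0.574, 0.0, 0.819]]
```

```bash
python3 -m inch '[0.0003,-0.0001,-0.0004,0,0,0,-1, 0.0006,-0.0001,-0.0008,0,0,0,-1, 0.0008,-0.0002,-0.0012,0,0,0,-1, 0.0011,-0.0003,-0.0016,0,0,0,-1, 0.0011,-0.0003,-0.0016,0,0,0,-1]'; python3 go.py -0.0335 -0.0435 0.0035
```

```text
t: 7.05
eef_pos: [0.5467, 0.1991, 0.0878]
orientation: [0.3, 2.516, -0.097]
ft_force: [-15.5, 2.3, 14.6]
width: 0.0004
grasp_force: 10.4
turn [ 0.0013 -0.0006  0.0007] shift [ 0.0008 -0.0001 -0.0013] tcp [0.5475 0.199  0.0865]
turn [-1.7504  0.426   2.5735] shift [ 0.0008 -0.0001 -0.0013] tcp [0.5475 0.199  0.0865]
t 7.05 q [ 0.28  0.08  2.13 -0.67  0.48 -0.52] F [-15.52   2.26  14.59] n.F 20.91 axes [[0.796, 0.235, -0.557], [-0.193, 0.972, 0.135], [0.574, 0.0, 0.819]]
```

The force is 21 N along the normal with the tip only about 1 mm short of flush, so the rocker is at its stop. I'll retract along the normal and look.

```bash
python3 -m inch '[-0.0028,0.0007,0.0041,0,0,0,-1, -0.0111,0.0027,0.0164,0,0,0,-1, -0.0279,0.0068,0.041,0,0,0,-1, -0.0446,0.0108,0.0655,0,0,0,-1, -0.0613,0.0149,0.0901,0,0,0,-1, -0.0836,0.0203,0.1229,0,0,0,-1, -0.1003,0.0243,0.1474,0,0,0,-1, -0.1003,0.0243,0.1474,0,0,0,-1]'; python3 -m inch '[0,0,0.02,0,0,0,-1,0,0,0.03,0,0,0,-1,0,0,0.03,0,0,0,-1]'; python3 - <<'E'
from h import *
s=manip.state();im=camera("wrist"); cv2.imwrite("pics/w5.png",cv2.resize(im[110:300,200:480,::-1],(800,543),interpolation=2))
C=cam("wrist",s); Rp,o=panelframe(np.load("pose.npy"))
for k in F: print(k,((proj(C,Rp@np.array(F[k])+o)[0]-[200,110])*8/2.8).round())
print(np.linalg.norm(s["eef_pos"]-(Rp@np.array([-.022,-.044,.004])+o)),s["ft_force"])
E
```

```text
t: 7.72
eef_pos: [0.4478, 0.2251, 0.2412]
orientation: [0.298, 2.506, -0.087]
ft_force: [1.7, -0.5, 0.3]
width: 0.0005
grasp_force: 0.0
t: 7.97
eef_pos: [0.4483, 0.2235, 0.2668]
orientation: [0.301, 2.512, -0.093]
ft_force: [0.8, 0.4, 0.4]
width: 0.0007
grasp_force: 0.0
mains [662. 264.]
boost [555. 264.]
dial [449. 270.]
heat [299. 264.]
hold [189. 265.]
lm [654. 356.]
lh [300. 357.]
0.22495431486713563 [0.76613006 0.3835686  0.4286424 ]
```

View pics/w5.png

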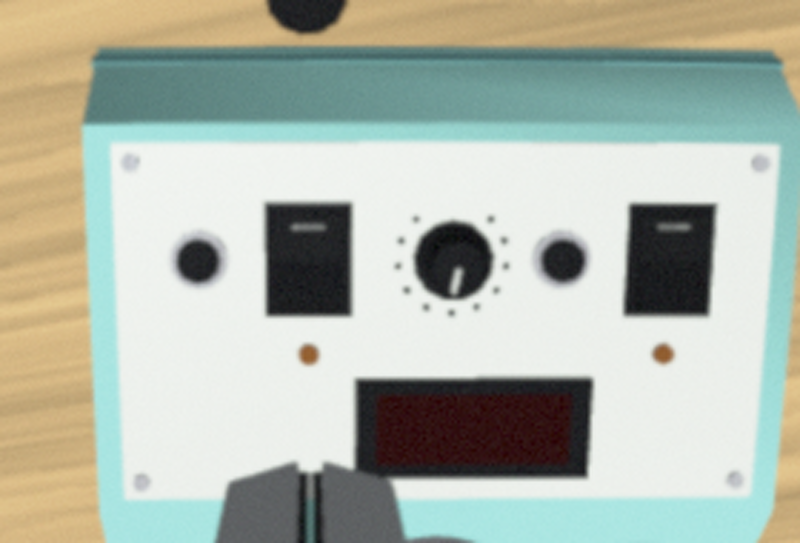

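Both rockers now look alike: their marks are at (308,227) and (674,227), with the same brightness and the same place in the bezel. The keys and dial are unchanged, the apparatus hasn't moved, and the tool is 22 cm from the switch.

```bash
python3 -c "
from plant import ticket; print(ticket.sign_off())"
```

```text
the job is handed in; nothing more can be done
None
```

The heater rocker's lower half was pressed in until it met its stop at about 21 N, and in the last picture it matches the mains rocker that is on; the hand is 22 cm clear, the other controls and the apparatus look unmoved, and the job is handed in, with no verdict shown.

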